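Put the kiln props away by kind

TASK

Put the four sound kiln props that stand about on the bench away in the low wooden prop tray, each standing upright on the floor of the lane that already holds a prop of its own kind (same shape and same height). Leave the chipped prop and the little bisque beaker where they stand on the bench, and do not shift or knock over the props that are already in the tray.

Things in the scene. Friction and masses are not known exactly. Their poses are not given: they have to be found in the camera images.
- prop_tall: To put away. Tall round tubular kiln prop, tan cordierite, 40 mm outside diameter, 18 mm bore, 75 mm tall, both ends flat and whole. Stands loose on the bench, about 150 g. Origin: centre of its underside; z up its axis.
- prop_short_a: To put away. Short round tubular kiln prop, tan cordierite, 40 mm outside diameter, 18 mm bore, 45 mm tall, both ends flat and whole. Stands loose on the bench, about 90 g. Origin: centre of its underside; z up its axis. Identical to prop_short_b: both go in the same lane.
- prop_short_b: To put away. Short round tubular kiln prop, tan cordierite, 40 mm outside diameter, 18 mm bore, 45 mm tall, both ends flat and whole. Stands loose on the bench, about 90 g. Origin: centre of its underside; z up its axis. Identical to prop_short_a.
- prop_square: To put away. A square kiln prop, tan cordierite block 40 x 40 mm and 60 mm tall with an 18 mm round bore from top to bottom, whole. Stands loose on the bench at any yaw, about 160 g. Origin: centre of its underside; z up its axis. Its x and y axes are square to its side faces.
- tray: Fixed low plywood tray, 282 (x, away from robot) x 210 (y) x 30 mm high, plus 16 mm grips on both ends. Origin: centre of underside. Floor top at 6 mm; walls and dividers 6 mm thick, 30 mm high. Three lanes along x, 270 x 62 mm inside, centred at y = -68, 0, +68 mm. Each holds one prop at x about +94 mm; empty from x = -135 to +70 mm. Which lane holds which kind varies.
- kept_tall: Already in the tray, stays there: marks the lane of the tall round props. A round tubular kiln prop, tan cordierite, 40 mm outside diameter, 18 mm bore, 75 mm tall, both ends flat and whole, loose. Origin: centre of its underside; z up its axis.
- kept_short: Already in the tray, stays there: marks the lane of the short round props. A round tubular kiln prop, tan cordierite, 40 mm outside diameter, 18 mm bore, 45 mm tall, both ends flat and whole, loose. Origin: centre of its underside; z up its axis.
- kept_square: Already in the tray, stays there: marks the lane of the square props. A square kiln prop, tan cordierite block 40 x 40 mm and 60 mm tall with an 18 mm round bore from top to bottom, whole, loose. Origin: centre of its underside; z up its axis.
- chipped_prop: Leave alone. Looks like the tall round prop (40 mm diameter, 75 mm tall, same tan material) but more than a third of its upper rim is broken out, a jagged gap about 30 mm deep, on its +x side (always facing roughly away from the robot). Stands loose on the bench. Origin: centre of its underside; z up its axis.
- beaker: Leave alone. Little pale bisque beaker, round, 55 mm tall, 34 mm across the foot and 44 mm across the mouth, thin walled (3.5 mm) with a wide open mouth and a closed bottom. Stands loose on the bench. Origin: centre of its underside; z up its axis.
Not all that is in view belongs to the job. What is shaped like the prop_short_a but purple is not meant.

How it is judged:
By the outcome, as a careful person would: the job done as asked, in the order asked, and still so for the second after the job is handed in, with the robot touching nothing.
It also fails if it takes over 96 s, if anything falls off the work surface, if the arm or the gripper's body presses on something with over 40 N, if the wrist force passes 120 N, or if a joint passes its speed limit or range.

ROBOT

A 6-joint arm with a two-finger parallel gripper is mounted at the origin on the work surface. World frame = base frame: x ahead of the robot, y to its left, z up, the work surface at z = 0. Lengths are in mm, angles in rad, forces in N, time in s.
With the tool pointing down it reaches from about 275 to 750 mm from the base axis. Payload 10.2 kg.
Tool frame: the origin (TCP) lies on the centre line of the jaws, within the pads' length; the fingertips stand 19 mm ahead of it and the grasp point (between the pads) is the TCP; z points along the fingers, y is the line along which they close (so a half turn about z gives the same grasp; the last joint's range is limited). The gripper opens to 85 mm and grips with 20 to 120 N. Pads are 22 mm wide; open, the fingers measure 114 mm over their backs; the gripper's body (76 mm by 85 mm) begins 54 mm behind the grasp point. The pads swing forward as they close: fully open they stand 13 mm farther back than shut.
Start: joints at [-1.528, 0.313, 1.498, -0, 1.331, -0.223], TCP at [137.894, -506.573, 250.294] pointing down, gripper open.
Joint ranges: [-2.94, 2.94], [-0.97, 2.17], [0.19, 2.56], [-1.23, 4.37], [0.02, 3.11], [-2.88, 2.88]. Speed limits (rad/s): [2.39, 2.39, 3.01, 3.14, 3.14, 3.14].

INTERFACE

Orientations are given as a unit quaternion [w, x, y, z].
In Python, from rig import r gives the robot as it stands.
- The arm moves only by the shell command python3 -m inch 'ROWS'. ROWS is JSON, a list of rows, each an object of numbers: "ax", "ay", "az": the turn, a rotation vector about the tool's x, y, z normalised to -1 to 1, where 1 is 45 degrees; "dx", "dy", "dz": the shift along the tool's x, y, z normalised to -1 to 1, where 1 is 600 mm; "grip": the opening, from -1 (shut) to 1 (fully open). In form: [{"ax": .., "ay": .., "az": .., "dx": .., "dy": .., "dz": .., "grip": ..}, ...]. A call has 1 to 10 rows; each row is the pose to reach, as a shift and turn from the pose commanded when the call began, along the tool's axes at that moment; what a row does not reach only later rows make up. A row lasts 1/10 s, in which the tool goes at most 50 mm and 8.59 degrees, less where a joint would pass 70% of its speed; a pose out of reach is approached as far as the arm can. A call with a number of a shift or a turn outside -1 to 1 is refused whole. A call with a gripper value outside its range is refused whole. The fingers move at their own pace and stop on an object; the grip force is fixed at half the most. Time passes only in rows, so rows that repeat a pose let the fingers close. It gives the time, the measured TCP pose, the force, the opening and the grip force at its end, in the units of the state.
- r.get_state(): the state, without advancing time (a new reading comes with each control period).
- r.capture(name): name is "scene" or "side" or "wrist"; returns a dict with "pixels" (480x640x3 uint8, red, green, blue), "range_z" (480x640 float32, mm along the optical axis (not along the pixel's ray), 0 where there is no reading), "fx", "fy", "cx", "cy" (pixels), "R" (3x3) and "t" (3): a world point X has camera coordinates R X + t. Camera axes: x right, y down, z forward; pixel columns grow to the right and rows downward; lengths in mm; the calibration is good to about 2 mm. A picture is of the moment at which its call begins.
- r.hand_in(): hands the job in; it is judged then, once.
Trained networks look in the newest picture that a camera, given by its name, has taken for a name from the list of things; names that differ only in an ending like _2 or _b are one class to them, and where a whole thing is asked for, a point or a joint stands for the part that bears it (a point fixed in the world has none). Each returns a list of dicts, best first, with "confidence" (0 to 1); they miss things now and then, are a little off and sometimes report something else, mostly with a low value. They report only what shows in the picture. A call takes as long as a camera call. They do not tell look-alikes from the thing itself.
- r.outline_of(camera, thing): "pixels" (480x640 bool, what is visible of it) and "box" ([left, top, right, bottom] in pixels, round what is visible of it).
The state is a dict: "time": time; "q": joint angles; "qvel": joint speeds; "tau": joint torques, N m; "tcp_pos": TCP position; "tool_rot": TCP orientation; "ft_force": force on the tool from outside, world axes, zero at the start; "moment": the same for the moment, N m; "gripper_width": finger opening in mm; "grasp_force": force on a finger pad.
Only numpy, scipy, OpenCV 4.12 (cv2) and the standard library are available. Lean on these libraries where they do the work, as an engineer would, in place of code of your own. Each camera call takes 0.05 s, during which the arm holds its last target. There are 200 camera calls.

## Working session

There is one attempt and no reset: what is moved stays moved. The work goes in short steps, Python scripts to look and compute and a shell command to move; the robot and the scene stay as the last step left them, time stands still between calls to the robot, and variables do not carry over. Pictures are saved under pics/ and viewed, at most 14 in all, crops included, and the job is handed in when it is done.

```bash
mkdir -p pics; ls
cat > h.py <<'E'
from rig import r
import numpy as np, cv2
def cap(n,f=None):
    c=r.capture(n)
    if f: cv2.imwrite('pics/'+f,c['pixels'][:,:,::-1])
    return c
def world(c):
    z=c['range_z'].astype(float); v,u=np.mgrid[:480,:640]
    P=np.stack([(u-c['cx'])/c['fx']*z,(v-c['cy'])/c['fy']*z,z],-1)
    W=(P-np.array(c['t']))@np.array(c['R']); W[z<=0]=np.nan
    return W
E
python3 - <<'E'
from h import *
s=r.get_state();print(s['time'],s['tcp_pos'],s['tool_rot'],s['gripper_width'])
names=['prop_tall','prop_short_a','prop_square','tray','chipped_prop','beaker','kept_tall','kept_short','kept_square']
for n in ['scene','side']:
    c=cap(n,n+'0.png');W=world(c);print(n,c['fx'],c['R'],c['t'])
    np.savez(n+'.npz',W=W,p=c['pixels'])
    for t in names:
        for o in r.outline_of(n,t):
            m=o['pixels'];w=W[m];w=w[~np.isnan(w[:,0])]
            if len(w)<5: print(t,o['confidence'],o['box']);continue
            zt=np.percentile(w[:,2],95);top=w[w[:,2]>zt-8]
            print(t,round(o['confidence'],2),np.round(o['box']),'top z',round(zt,1),'xy mid',np.round((top[:,:2].min(0)+top[:,:2].max(0))/2,1),np.round(np.ptp(top[:,:2],axis=0),0),len(w))
E
```

```text
pics
0.0 [ 137.90187974 -506.33235673  249.73343471] [-6.43789798e-04  9.91179210e-01  1.32526802e-01  7.14922212e-05] 84.86073841481513
scene 554.7121322467264 [[-4.95746693e-01  8.68467137e-01  2.20580227e-04]
 [ 4.97808430e-01  2.84371858e-01 -8.19340841e-01]
 [-7.11633321e-01 -4.06075705e-01 -5.73306670e-01]] [ 244.15033708 -238.64526373 1724.15955766]
prop_tall 0.62 [170. 202. 194. 236.] top z 74.1 xy mid [ 621.6 -325.1] [44. 42.] 505
prop_short_a 0.84 [324. 200. 342. 222.] top z 44.3 xy mid [363.1 -27.8] [41. 42.] 332
prop_short_a 0.74 [204. 237. 222. 263.] top z 44.3 xy mid [ 671.6 -182.4] [41. 41.] 395
prop_short_a 0.68 [299. 206. 319. 230.] top z 44.3 xy mid [444.9 -54.9] [41. 41.] 329
prop_short_a 0.53 [327. 219. 342. 247.] top z 44.7 xy mid [468.9  28.1] [44. 39.] 345
prop_square 0.81 [215. 186. 236. 215.] top z 59.4 xy mid [ 479.7 -300.4] [52. 54.] 427
chipped_prop 0.67 [254. 235. 272. 268.] top z 73.5 xy mid [633.3 -72.9] [37. 42.] 604
beaker 0.55 [246. 208. 266. 227.] top z 52.3 xy mid [ 517.2 -170.1] [44. 44.] 349
kept_tall 0.9 [397. 284. 419. 322.] top z 80.3 xy mid [
[... 1208 characters left out ...]
9 xy mid [ 475.8 -302. ] [54. 56.] 577
tray 0.75 [170. 259. 338. 367.] top z 30.2 xy mid [558.1 250.8] [345. 316.] 11892
chipped_prop 0.95 [314. 178. 330. 216.] top z 75.5 xy mid [628.7 -72.5] [34. 37.] 480
beaker 0.75 [378. 185. 397. 205.] top z 54.5 xy mid [ 514.1 -171.7] [43. 43.] 425
beaker 0.24 [193. 278. 219. 311.] top z 81.9 xy mid [639. 293.] [41. 39.] 679
kept_tall 0.79 [192. 276. 219. 311.] top z 81.9 xy mid [639. 293.] [41. 39.] 669
kept_short 0.82 [206. 261. 230. 286.] top z 52.3 xy mid [674.7 234.7] [42. 41.] 431
kept_short 0.29 [379. 232. 393. 260.] top z 46.9 xy mid [441.1 -55.3] [37. 43.] 415
kept_square 0.68 [184. 310. 211. 341.] top z 67.3 xy mid [606.1 359.2] [56. 54.] 773
```

Run:
```python
import cv2
a=cv2.imread('pics/scene0.png')[170:350,150:480];cv2.imwrite('pics/s1.png',cv2.resize(a,None,fx=2.4,fy=2.4,interpolation=3))
a=cv2.imread('pics/side0.png')[110:380,150:460];cv2.imwrite('pics/s2.png',cv2.resize(a,None,fx=2.2,fy=2.2,interpolation=3))
```

```text
(no output)
```

View pics/s1.png

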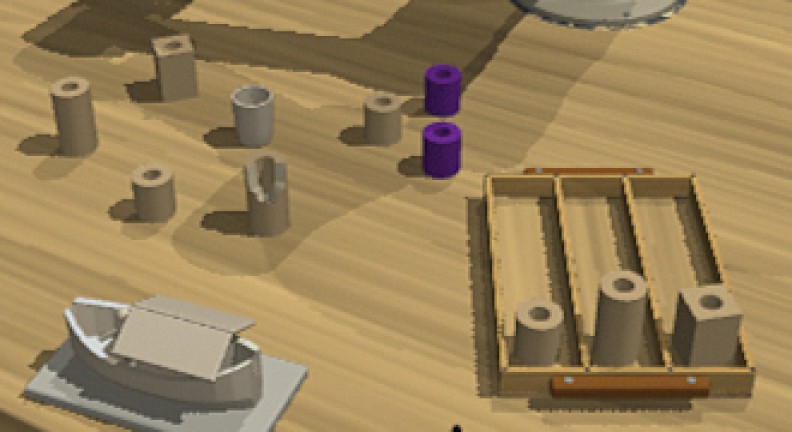

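View pics/s2.png

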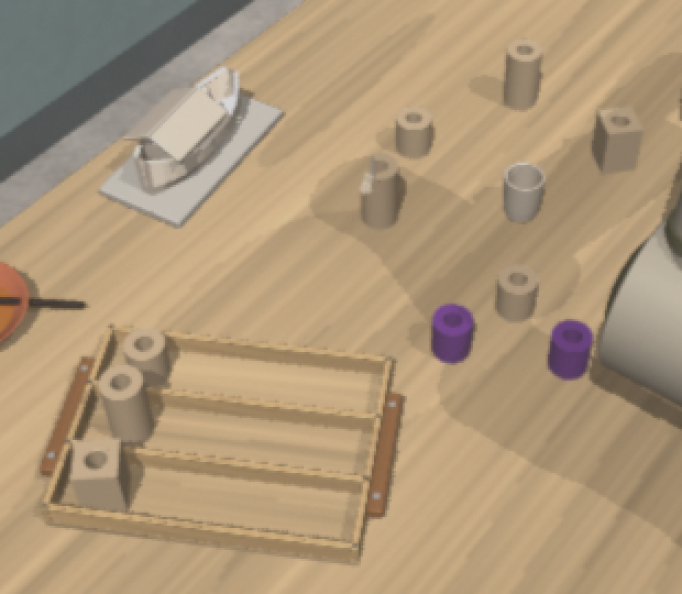

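The two purple look-alikes are at scene (333,210) and (334,233). The chipped prop is at (263,252) and the beaker at (256,217). The ones I want are tall (182,219), square (225,200), and shorts (309,218) and (213,250). In the tray, the short lane is at (375,311), tall at (408,303) and square at (446,304). Next I fit the tray and refine the poses.

```bash
cat >> h.py <<'E'
from scipy.spatial.transform import Rotation as Rn
from scipy.optimize import minimize
def pose():
    s=r.get_state(); q=s['tool_rot']; return s,np.array(s['tcp_pos']),Rn.from_quat([q[1],q[2],q[3],q[0]])
def go(p,ydeg=None):
    """print row values taking the tool to world p, tool y along ydeg (mod 180), pointing down"""
    s,t,R=pose()
    d=R.inv().apply(np.array(p,float)-t)/600
    out='d '+str(np.round(d,4))
    if ydeg is not None:
        best=None
        for k in (0,180):
            a=np.radians(ydeg+k); y=np.array([np.cos(a),np.sin(a),0]); z=np.array([0,0,-1.]); x=np.cross(y,z)
            rv=(R.inv()*Rn.from_matrix(np.stack([x,y,z],1))).as_rotvec()/(np.pi/4)
            if best is None or np.linalg.norm(rv)<np.linalg.norm(best): best=rv
        out+=' a '+str(np.round(best,4))
    y=R.apply([0,1,0]); print(out,'| tcp',np.round(t,1),'ydeg',round(np.degrees(np.arctan2(y[1],y[0])),1),'q1,q6',np.round(np.array(s['q'])[[0,5]],2),'t',round(s['time'],2),'w',round(s['gripper_width'],1))
E
python3 - <<'E'
from h import *
for n in ['scene','side']:
    W=np.load(n+'.npz')['W'].reshape(-1,3)
    near=lambda x,y,R,a,b:W[(np.hypot(W[:,0]-x,W[:,1]-y)<R)&(W[:,2]>a)&(W[:,2]<b)]
    P=near(558,250,190,25,34)[:,:2]
    def cost(v):
        c,s=np.cos(v[2]),np.sin(v[2]); d=P-v[:2]; x=d@[c,s]; y=d@[-s,c]
        e=np.stack([abs(y-k) for k in(-102,-34,34,102)]+[abs(x-138),abs(x+138)]).min(0)
        out=np.maximum(abs(x)-141,0)+np.maximum(abs(y)-105,0)
        return np.minimum(np.maximum(e-3,0),10).mean()+out.clip(0,15).mean()
    b=min((minimize(cost,[558+dx,250+dy,a],method='Nelder-Mead') for a in np.radians([15,22,30,38]) for dx in(-8,8) for dy in(-8,8)),key=lambda q:q.fun)
    print(n,'tray',np.round(b.x[:2],1),np.degrees(b.x[2]).round(1),b.fun,len(P))
    c,s=np.cos(b.x[2]),np.sin(b.x[2])
    for nm,x,y,h in [('shortA',443.5,-55,45),('shortB',669.5,-182,45),('tall',620,-324.5,75),('sq',478,-301,60),('kt',640,293,81),('ks',675.5,235,51),('ksq',607,359,66)]:
        T=near(x,y,40,h-5,h+5)[:,:2].astype(np.float32); (cx,cy),sz,an=cv2.minAreaRect(T)
        d=np.array([cx,cy])-b.x[:2]
        print(nm,round(cx,1),round(cy,1),np.round(sz,0),round(an,1),'z',np.median(near(x,y,40,h-5,h+5)[:,2]).round(1),'intray',np.round([d@[c,s],d@[-s,c]],0) if nm[0]=='k' else '')
    F=near(b.x[0],b.x[1],170,2,12);print('floor z',np.median(F[:,2]))
    if n=='scene': print('bench z',np.median(near(550,-250,60,-8,8)[:,2]))
go([478,-301,150],0)
E
```

```text
scene tray [563.9 251.8] 29.8 3.9317348531201084 2124
shortA 444.0 -55.4 [39. 41.] 74.8 z 42.9 intray 
shortB 671.7 -182.9 [41. 37.] 38.8 z 42.9 intray 
tall 622.3 -323.6 [45. 38.] 62.4 z 73.1 intray 
sq 480.3 -304.0 [51. 40.] 48.1 z 58.0 intray 
kt 641.0 292.1 [40. 38.] 31.3 z 79.3 intray [87. -3.]
ks 676.7 234.9 [42. 39.] 14.8 z 49.1 intray [ 90. -71.]
ksq 607.3 358.0 [45. 42.] 41.7 z 64.5 intray [90. 71.]
floor z 4.7570721779590635
bench z -1.7492497273037342
side tray [558.7 249.9] 29.6 3.5765646401865796 3050
shortA 442.1 -55.6 [38. 43.] 34.5 z 44.2 intray 
shortB 669.9 -183.0 [39. 46.] 51.3 z 43.9 intray 
tall 618.1 -325.6 [38. 44.] 35.0 z 74.3 intray 
sq 477.1 -304.7 [42. 45.] 48.0 z 59.3 intray 
kt 639.0 293.2 [38. 41.] 86.6 z 79.9 intray [91. -2.]
ks 673.4 234.6 [39. 42.] 61.6 z 50.1 intray [ 92. -70.]
ksq 607.0 357.7 [40. 44.] 42.5 z 65.1 intray [95. 70.]
floor z 5.5496349559221105
d [ 0.6369 -0.1817  0.1672] a [-0.     -0.     -1.6616] | tcp [ 137.9 -506.6  250.3] ydeg -74.8 q1,q6 [-1.53 -0.22] t 1.0 w 85.2
```

Run:
```python
from h import *
go([478,-302.5,200],-42)
go([478,-302.5,200],48)
```

```text
d [ 0.6363 -0.1793  0.0838] a [-0.     -0.     -0.7283] | tcp [ 137.9 -506.6  250.3] ydeg -74.8 q1,q6 [-1.53 -0.22] t 1.0 w 85.2
d [ 0.6363 -0.1793  0.0838] a [-0.     -0.      1.2717] | tcp [ 137.9 -506.6  250.3] ydeg -74.8 q1,q6 [-1.53 -0.22] t 1.0 w 85.2
```

```bash
R='' ; python3 -m inch '[{"dx":0.636,"dy":-0.179,"dz":0.084,"az":-0.728,"grip":1},{"dx":0.636,"dy":-0.179,"dz":0.084,"az":-0.728,"grip":1},{"dx":0.636,"dy":-0.179,"dz":0.084,"az":-0.728,"grip":1},{"dx":0.636,"dy":-0.179,"dz":0.084,"az":-0.728,"grip":1},{"dx":0.636,"dy":-0.179,"dz":0.084,"az":-0.728,"grip":1},{"dx":0.636,"dy":-0.179,"dz":0.084,"az":-0.728,"grip":1},{"dx":0.636,"dy":-0.179,"dz":0.084,"az":-0.728,"grip":1},{"dx":0.636,"dy":-0.179,"dz":0.084,"az":-0.728,"grip":1},{"dx":0.636,"dy":-0.179,"dz":0.084,"az":-0.728,"grip":1},{"dx":0.636,"dy":-0.179,"dz":0.084,"az":-0.728,"grip":1}]'
cat >> h.py <<'E'
def top(c,x,y,h,rad=45):
    W=world(c).reshape(-1,3); T=W[(np.hypot(W[:,0]-x,W[:,1]-y)<rad)&(abs(W[:,2]-h)<6)]
    if len(T)<20: print('few',len(T)); return
    (cx,cy),sz,an=cv2.minAreaRect(T[:,:2].astype(np.float32)); print('top',round(cx,1),round(cy,1),np.round(sz,1),round(an,1),'z',np.median(T[:,2]).round(1),len(T))
E
python3 - <<'E'
from h import *
c=cap('wrist','w1.png'); top(c,478,-302.5,60)
print([ (round(o['confidence'],2),np.round(o['box'])) for o in r.outline_of('wrist','prop_square')])
go([478,-302.5,32],-42)
E
```

```text
few 0
[]
d [ 0.6363 -0.1793  0.3638] a [-0.      0.     -0.7283] | tcp [ 137.9 -506.6  250.3] ydeg -74.8 q1,q6 [-1.53 -0.22] t 1.1 w 84.9schema error: expected keys ax, ay, az, dx, dy, dz, grip
```

View pics/w1.png

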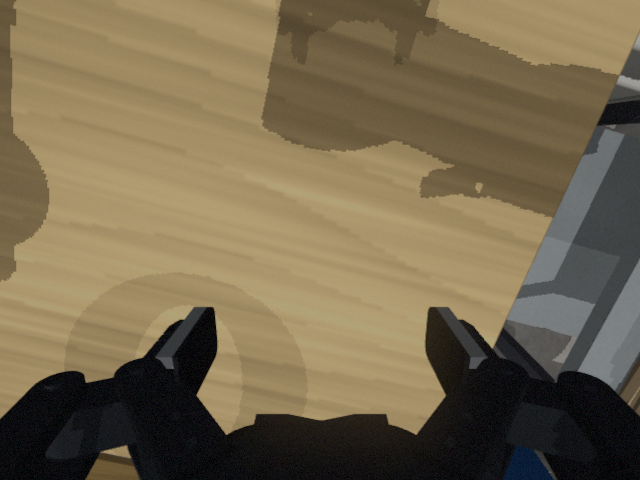

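The arm has not moved, because every row needs all the keys. The picture shows bare bench between the fingers (around 210–430, 310).

```bash
python3 -m inch '[{"ax":0,"ay":0,"dx":0.636,"dy":-0.179,"dz":0.084,"az":-0.728,"grip":1},{"ax":0,"ay":0,"dx":0.636,"dy":-0.179,"dz":0.084,"az":-0.728,"grip":1},{"ax":0,"ay":0,"dx":0.636,"dy":-0.179,"dz":0.084,"az":-0.728,"grip":1},{"ax":0,"ay":0,"dx":0.636,"dy":-0.179,"dz":0.084,"az":-0.728,"grip":1},{"ax":0,"ay":0,"dx":0.636,"dy":-0.179,"dz":0.084,"az":-0.728,"grip":1},{"ax":0,"ay":0,"dx":0.636,"dy":-0.179,"dz":0.084,"az":-0.728,"grip":1},{"ax":0,"ay":0,"dx":0.636,"dy":-0.179,"dz":0.084,"az":-0.728,"grip":1},{"ax":0,"ay":0,"dx":0.636,"dy":-0.179,"dz":0.084,"az":-0.728,"grip":1},{"ax":0,"ay":0,"dx":0.636,"dy":-0.179,"dz":0.084,"az":-0.728,"grip":1},{"ax":0,"ay":0,"dx":0.636,"dy":-0.179,"dz":0.084,"az":-0.728,"grip":1}]'
python3 - <<'E'
from h import *
c=cap('wrist','w2.png'); top(c,478,-302.5,60)
print([ (round(o['confidence'],2),np.round(o['box'])) for o in r.outline_of('wrist','prop_square')])
go([478,-302.5,32],-42)
E
```

```text
time: 2.1
tcp_pos: [478.3, -302.1, 199.6]
tool_rot: [-0.0, 0.913, 0.408, -0.0]
ft_force: [-1.0, 0.0, -0.8]
gripper_width: 85.3
grasp_force: 0.0
top 476.6 -305.3 [41.  40.1] 49.1 z 60.6 2286
[(0.92, array([296., 206., 352., 271.])), (0.67, array([436., 106., 536., 163.]))]
d [ 2.000e-03 -1.000e-04  2.801e-01] a [ 0.0002  0.0003 -0.0015] | tcp [ 477.2 -303.4  200.1] ydeg -42.1 q1,q6 [-0.77 -0.04] t 2.2 w 85.3
```

View pics/w2.png

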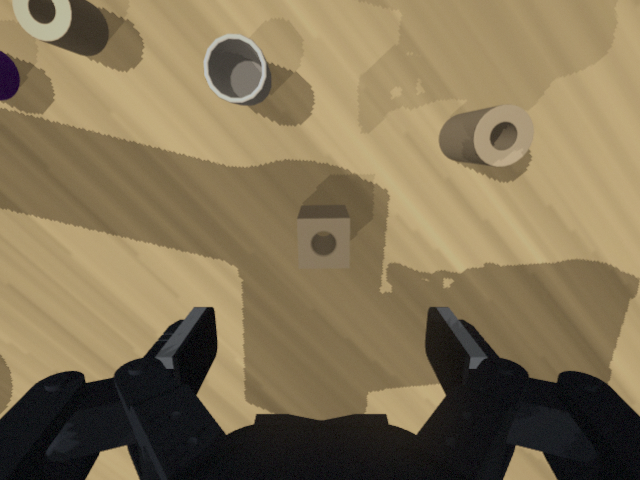

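The square prop at (323,240) lies centred and square between the jaws, with the beaker at (236,70) and the tall prop at (487,136). I'll go down and grasp.

```bash
python3 -m inch '[{"ax":0,"ay":0,"az":0,"dx":0.002,"dy":0,"dz":0.28,"grip":1},{"ax":0,"ay":0,"az":0,"dx":0.002,"dy":0,"dz":0.28,"grip":1},{"ax":0,"ay":0,"az":0,"dx":0.002,"dy":0,"dz":0.28,"grip":1},{"ax":0,"ay":0,"az":0,"dx":0.002,"dy":0,"dz":0.28,"grip":1},{"ax":0,"ay":0,"az":0,"dx":0.002,"dy":0,"dz":0.28,"grip":1},{"ax":0,"ay":0,"az":0,"dx":0.002,"dy":0,"dz":0.28,"grip":1},{"ax":0,"ay":0,"az":0,"dx":0.002,"dy":0,"dz":0.28,"grip":-1},{"ax":0,"ay":0,"az":0,"dx":0.002,"dy":0,"dz":0.28,"grip":-1},{"ax":0,"ay":0,"az":0,"dx":0.002,"dy":0,"dz":0.28,"grip":-1},{"ax":0,"ay":0,"az":0,"dx":0.002,"dy":0,"dz":0.28,"grip":-1}]'
python3 -m inch '[{"ax":0,"ay":0,"az":0,"dx":0,"dy":0,"dz":0,"grip":-1},{"ax":0,"ay":0,"az":0,"dx":0,"dy":0,"dz":0,"grip":-1},{"ax":0,"ay":0,"az":0,"dx":0,"dy":0,"dz":-0.25,"grip":-1},{"ax":0,"ay":0,"az":0,"dx":0,"dy":0,"dz":-0.25,"grip":-1},{"ax":0,"ay":0,"az":0,"dx":0,"dy":0,"dz":-0.25,"grip":-1},{"ax":0,"ay":0,"az":0,"dx":0,"dy":0,"dz":-0.25,"grip":-1}]'
python3 - <<'E'
from h import *
a=np.radians(29.7);t=np.array([560,250.5]);u=np.array([np.cos(a),np.sin(a)]);v=np.array([-u[1],u[0]])
for n,x,y in [('sq',0,69),('tall',0,-1),('s1',5,-69),('s2',-80,-69),('mid',0,0)]: print(n,np.round(t+x*u+y*v,1))
p=t+69*v; go([*p,180],29.7)
E
```

```text
time: 3.2
tcp_pos: [479.2, -302.3, 33.0]
tool_rot: [0.001, 0.914, 0.407, 0.0]
ft_force: [-0.5, 0.1, 8.2]
gripper_width: 39.4
grasp_force: 61.2
time: 3.8
tcp_pos: [480.5, -303.4, 188.7]
tool_rot: [0.006, 0.914, 0.407, 0.002]
ft_force: [0.5, 0.6, -2.7]
gripper_width: 39.3
grasp_force: 62.0
sq [525.8 310.4]
tall [560.5 249.6]
s1 [598.5 193. ]
s2 [524.7 150.9]
mid [560.  250.5]
d [ 0.8108 -0.6285  0.0066] a [ 0.013   0.0101 -1.5932] | tcp [ 480.5 -303.4  188.7] ydeg -42.0 q1,q6 [-0.77 -0.04] t 3.8 w 39.3
```

```bash
python3 -m inch '[{"ax":0.01,"ay":0.01,"az":-0.8,"dx":0.65,"dy":-0.5,"dz":0,"grip":-1},{"ax":0.01,"ay":0.01,"az":-0.8,"dx":0.65,"dy":-0.5,"dz":0,"grip":-1},{"ax":0.01,"ay":0.01,"az":-0.8,"dx":0.65,"dy":-0.5,"dz":0,"grip":-1},{"ax":0.01,"ay":0.01,"az":-0.8,"dx":0.65,"dy":-0.5,"dz":0,"grip":-1},{"ax":0.01,"ay":0.01,"az":-0.8,"dx":0.65,"dy":-0.5,"dz":0,"grip":-1},{"ax":0.01,"ay":0.01,"az":-0.8,"dx":0.65,"dy":-0.5,"dz":0,"grip":-1},{"ax":0.01,"ay":0.01,"az":-0.8,"dx":0.65,"dy":-0.5,"dz":0,"grip":-1},{"ax":0.01,"ay":0.01,"az":-0.8,"dx":0.65,"dy":-0.5,"dz":0,"grip":-1},{"ax":0.01,"ay":0.01,"az":-0.8,"dx":0.65,"dy":-0.5,"dz":0,"grip":-1},{"ax":0.01,"ay":0.01,"az":-0.8,"dx":0.65,"dy":-0.5,"dz":0,"grip":-1}]'
python3 - <<'E'
from h import *
go([525.8,310.4,180],29.7)
E
```

```text
time: 4.8
tcp_pos: [516.1, 191.3, 181.1]
tool_rot: [-0.006, 0.743, 0.669, 0.001]
ft_force: [1.4, -1.1, -2.3]
gripper_width: 39.4
grasp_force: 61.7
d [ 0.1991 -0.0044  0.0037] a [-0.0038 -0.0143 -0.7922] | tcp [516.1 191.3 181.1] ydeg -5.9 q1,q6 [0.14 0.24] t 4.8 w 39.4
```

```bash
python3 -m inch '[{"ax":-0.004,"ay":-0.014,"az":-0.792,"dx":0.199,"dy":-0.004,"dz":0.004,"grip":-1},{"ax":-0.004,"ay":-0.014,"az":-0.792,"dx":0.199,"dy":-0.004,"dz":0.004,"grip":-1},{"ax":-0.004,"ay":-0.014,"az":-0.792,"dx":0.199,"dy":-0.004,"dz":0.004,"grip":-1},{"ax":-0.004,"ay":-0.014,"az":-0.792,"dx":0.199,"dy":-0.004,"dz":0.004,"grip":-1},{"ax":-0.004,"ay":-0.014,"az":-0.792,"dx":0.199,"dy":-0.004,"dz":0.004,"grip":-1},{"ax":-0.004,"ay":-0.014,"az":-0.792,"dx":0.199,"dy":-0.004,"dz":0.004,"grip":-1}]'
python3 - <<'E'
from h import *
c=cap('wrist','w3.png'); W=world(c).reshape(-1,3)
go([525.8,310.4,41],29.7)
# wall-top centre lines at tray frame from wrist view
a=np.radians(29.7);t=np.array([560,250.5]);u=np.array([np.cos(a),np.sin(a)]);v=np.array([-u[1],u[0]])
P=W[abs(W[:,2]-30)<5]; d=P[:,:2]-t; x=d@u;y=d@v
for sl in [(-120,-60),(-60,0),(0,60)]:
  for k in(-102,-34,34,102):
    m=(x>sl[0])&(x<sl[1])&(abs(y-k)<14)
    if m.sum()>20: print(sl,k,np.percentile(y[m],[3,50,97]).round(1),m.sum(),np.median(P[m,2]).round(1))
F=W[abs(W[:,2]-5)<5];print('floor',np.median(F[:,2]))
E
```

```text
time: 5.4
tcp_pos: [526.7, 307.4, 180.0]
tool_rot: [0.0, 0.504, 0.864, -0.0]
ft_force: [-0.3, -0.5, -2.9]
gripper_width: 39.4
grasp_force: 61.7
d [0.0055 0.0009 0.2321] a [ 0.0007  0.0004 -0.0066] | tcp [526.8 307.3 180.3] ydeg 29.4 q1,q6 [ 0.34 -0.18] t 5.45 w 39.3
(-120, -60) -34 [-36.2 -31.9 -30.5] 227 30.2
(-120, -60) 34 [31.4 35.1 37.2] 652 30.4
(-120, -60) 102 [ 99.  102.2 104.9] 698 30.4
(-60, 0) 34 [31.3 35.  37.1] 216 30.5
(-60, 0) 102 [ 99.6 102.6 104.9] 619 30.5
(0, 60) 34 [31.7 35.2 37.2] 255 30.3
(0, 60) 102 [ 99.3 102.4 104.9] 672 30.4
floor 0.9593842739765531
```

View pics/w3.png

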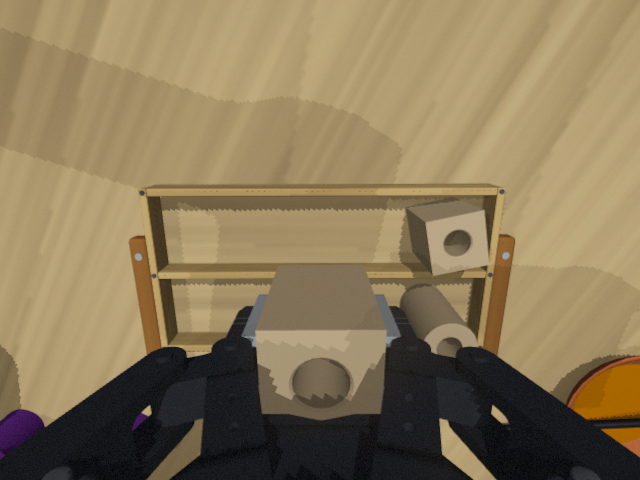

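The square-lane fit agrees with the picture: walls at rows 190 and 270, kept square at (455,240). I'll lower and release.

```bash
python3 -m inch '[{"ax":0,"ay":0,"az":-0.005,"dx":0.005,"dy":0,"dz":0.1,"grip":-1},{"ax":0,"ay":0,"az":-0.005,"dx":0.005,"dy":0,"dz":0.18,"grip":-1},{"ax":0,"ay":0,"az":-0.005,"dx":0.005,"dy":0,"dz":0.22,"grip":-1},{"ax":0,"ay":0,"az":-0.005,"dx":0.005,"dy":0,"dz":0.228,"grip":-1},{"ax":0,"ay":0,"az":-0.005,"dx":0.005,"dy":0,"dz":0.234,"grip":-1},{"ax":0,"ay":0,"az":-0.005,"dx":0.005,"dy":0,"dz":0.234,"grip":-1}]'
python3 -m inch '[{"ax":0,"ay":0,"az":0,"dx":0,"dy":0,"dz":0,"grip":0.4},{"ax":0,"ay":0,"az":0,"dx":0,"dy":0,"dz":0,"grip":0.4},{"ax":0,"ay":0,"az":0,"dx":0,"dy":0,"dz":0,"grip":0.4},{"ax":0,"ay":0,"az":0,"dx":0,"dy":0,"dz":-0.1,"grip":0.4},{"ax":0,"ay":0,"az":0,"dx":0,"dy":0,"dz":-0.25,"grip":0.5},{"ax":0,"ay":0,"az":0,"dx":0,"dy":0,"dz":-0.25,"grip":1},{"ax":0,"ay":0,"az":0,"dx":0,"dy":0,"dz":-0.25,"grip":1},{"ax":0,"ay":0,"az":0,"dx":0,"dy":0,"dz":-0.25,"grip":1}]'
python3 - <<'E'
from h import *
c=cap('wrist','w4.png'); top(c,526,310,66)
go([443.5,-55.5,190],0); go([620,-324.5,190],90)
E
```

```text
time: 6.05
tcp_pos: [526.6, 310.5, 42.0]
tool_rot: [0.001, 0.502, 0.865, 0.002]
ft_force: [0.5, 0.8, -1.4]
gripper_width: 39.3
grasp_force: 61.7
time: 6.85
tcp_pos: [525.6, 310.5, 191.4]
tool_rot: [0.001, 0.501, 0.865, 0.001]
ft_force: [0.5, -0.1, -0.9]
gripper_width: 85.4
grasp_force: 0.0
top 527.1 308.2 [40.1 40.7] 30.2 z 66.6 2529
d [-4.610e-01 -4.213e-01 -4.000e-04] a [9.000e-04 1.000e-04 6.633e-01] | tcp [525.1 310.3 189.8] ydeg 29.8 q1,q6 [ 0.34 -0.18] t 6.9 w 85.1
d [-9.963e-01 -3.893e-01 -2.000e-04] a [ 6.0000e-04  8.0000e-04 -1.3367e+00] | tcp [525.1 310.3 189.8] ydeg 29.8 q1,q6 [ 0.34 -0.18] t 6.9 w 85.1
```

```bash
python3 -m inch '[{"ax":0,"ay":0,"az":0,"dx":-0.461,"dy":-0.421,"dz":0,"grip":1},{"ax":0,"ay":0,"az":0,"dx":-0.461,"dy":-0.421,"dz":0,"grip":1},{"ax":0,"ay":0,"az":0,"dx":-0.461,"dy":-0.421,"dz":0,"grip":1},{"ax":0,"ay":0,"az":0,"dx":-0.461,"dy":-0.421,"dz":0,"grip":1},{"ax":0,"ay":0,"az":0,"dx":-0.461,"dy":-0.421,"dz":0,"grip":1},{"ax":0,"ay":0,"az":0,"dx":-0.461,"dy":-0.421,"dz":0,"grip":1},{"ax":0,"ay":0,"az":0,"dx":-0.461,"dy":-0.421,"dz":0,"grip":1},{"ax":0,"ay":0,"az":0,"dx":-0.461,"dy":-0.421,"dz":0,"grip":1},{"ax":0,"ay":0,"az":0,"dx":-0.461,"dy":-0.421,"dz":0,"grip":1},{"ax":0,"ay":0,"az":0,"dx":-0.461,"dy":-0.421,"dz":0,"grip":1}]'
python3 - <<'E'
from h import *
c=cap('wrist','w5.png'); top(c,443.5,-55.5,45)
go([443.5,-55.5,27],29.7)
E
```

```text
time: 7.9
tcp_pos: [443.6, -55.2, 189.1]
tool_rot: [-0.001, 0.502, 0.865, 0.0]
ft_force: [-0.1, 0.8, -0.5]
gripper_width: 85.5
grasp_force: 0.0
top 441.7 -55.9 [39.5 39.3] 73.4 z 45.6 1669
d [-0.0014 -0.0012  0.2704] a [ 0.0004 -0.0015  0.0036] | tcp [443.8 -54.6 189.3] ydeg 29.9 q1,q6 [-0.39 -0.91] t 7.95 w 85.7
```

View pics/w5.png

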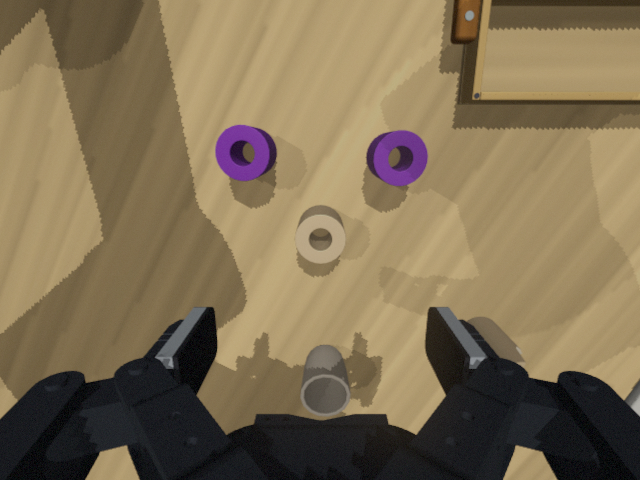

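The tan short prop (320,238) is centred between the jaws; the purple pair (246,152) and (398,157) and the beaker (325,385) are clear of the fingers. Grasp and lift next.

```bash
python3 -m inch '[{"ax":0,"ay":0,"az":0,"dx":-0.002,"dy":-0.001,"dz":0.27,"grip":1},{"ax":0,"ay":0,"az":0,"dx":-0.002,"dy":-0.001,"dz":0.27,"grip":1},{"ax":0,"ay":0,"az":0,"dx":-0.002,"dy":-0.001,"dz":0.27,"grip":1},{"ax":0,"ay":0,"az":0,"dx":-0.002,"dy":-0.001,"dz":0.27,"grip":1},{"ax":0,"ay":0,"az":0,"dx":-0.002,"dy":-0.001,"dz":0.27,"grip":1},{"ax":0,"ay":0,"az":0,"dx":-0.002,"dy":-0.001,"dz":0.27,"grip":-1},{"ax":0,"ay":0,"az":0,"dx":-0.002,"dy":-0.001,"dz":0.27,"grip":-1},{"ax":0,"ay":0,"az":0,"dx":-0.002,"dy":-0.001,"dz":0.27,"grip":-1},{"ax":0,"ay":0,"az":0,"dx":-0.002,"dy":-0.001,"dz":0.27,"grip":-1}]'
python3 -m inch '[{"ax":0,"ay":0,"az":0,"dx":0,"dy":0,"dz":0,"grip":-1},{"ax":0,"ay":0,"az":0,"dx":0,"dy":0,"dz":0,"grip":-1},{"ax":0,"ay":0,"az":0,"dx":0,"dy":0,"dz":-0.25,"grip":-1},{"ax":0,"ay":0,"az":0,"dx":0,"dy":0,"dz":-0.25,"grip":-1},{"ax":0,"ay":0,"az":0,"dx":0,"dy":0,"dz":-0.25,"grip":-1},{"ax":0,"ay":0,"az":0,"dx":0,"dy":0,"dz":-0.25,"grip":-1}]'
python3 - <<'E'
from h import *
go([598.5,193,180],29.7)
E
```

```text
time: 8.85
tcp_pos: [444.9, -56.6, 29.3]
tool_rot: [0.001, 0.501, 0.865, 0.001]
ft_force: [-1.0, 1.3, 8.8]
gripper_width: 38.7
grasp_force: 59.5
time: 9.45
tcp_pos: [446.5, -57.4, 184.4]
tool_rot: [0.007, 0.501, 0.865, 0.001]
ft_force: [0.0, -0.6, -1.3]
gripper_width: 38.9
grasp_force: 60.8
d [0.2358 0.4275 0.0087] a [0.0113 0.013  0.0037] | tcp [446.5 -57.4 184.4] ydeg 29.9 q1,q6 [-0.39 -0.91] t 9.45 w 38.9
```

```bash
python3 -m inch '[{"ax":0.011,"ay":0.013,"az":0.004,"dx":0.236,"dy":0.427,"dz":0.009,"grip":-1},{"ax":0.011,"ay":0.013,"az":0.004,"dx":0.236,"dy":0.427,"dz":0.009,"grip":-1},{"ax":0.011,"ay":0.013,"az":0.004,"dx":0.236,"dy":0.427,"dz":0.009,"grip":-1},{"ax":0.011,"ay":0.013,"az":0.004,"dx":0.236,"dy":0.427,"dz":0.009,"grip":-1},{"ax":0.011,"ay":0.013,"az":0.004,"dx":0.236,"dy":0.427,"dz":0.009,"grip":-1},{"ax":0.011,"ay":0.013,"az":0.004,"dx":0.236,"dy":0.427,"dz":0.009,"grip":-1},{"ax":0.011,"ay":0.013,"az":0.004,"dx":0.236,"dy":0.427,"dz":0.009,"grip":-1},{"ax":0.011,"ay":0.013,"az":0.004,"dx":0.236,"dy":0.427,"dz":0.009,"grip":-1},{"ax":0.011,"ay":0.013,"az":0.004,"dx":0.236,"dy":0.427,"dz":0.009,"grip":-1}]'
python3 - <<'E'
from h import *
go([598.5,193,35.5],29.7)
E
```

```text
time: 10.35
tcp_pos: [595.4, 192.9, 172.9]
tool_rot: [-0.006, 0.503, 0.864, -0.001]
ft_force: [-0.7, 0.2, -0.9]
gripper_width: 39.2
grasp_force: 61.1
d [-0.0046  0.0064  0.2289] a [-0.0102 -0.0124 -0.0015] | tcp [595.4 192.9 172.9] ydeg 29.6 q1,q6 [ 0.12 -0.39] t 10.35 w 39.2
```

```bash
python3 -m inch '[{"ax":0,"ay":0,"az":0,"dx":0,"dy":0,"dz":0,"grip":-1},{"ax":0,"ay":0,"az":0,"dx":0,"dy":0,"dz":0,"grip":-1},{"ax":0,"ay":0,"az":0,"dx":0,"dy":0,"dz":0,"grip":-1}]'
python3 - <<'E'
from h import *
go([598.5,193,35.5],29.7)
E
```

```text
time: 10.65
tcp_pos: [595.8, 193.2, 173.2]
tool_rot: [-0.006, 0.503, 0.864, -0.001]
ft_force: [0.1, 0.1, -1.6]
gripper_width: 38.9
grasp_force: 61.1
d [-0.0047  0.0054  0.2295] a [-0.0091 -0.0123 -0.0016] | tcp [595.8 193.2 173.2] ydeg 29.6 q1,q6 [ 0.12 -0.39] t 10.65 w 38.9
```

```bash
python3 -m inch '[{"ax":-0.009,"ay":-0.012,"az":0,"dx":-0.005,"dy":0.0055,"dz":0.1,"grip":-1},{"ax":-0.009,"ay":-0.012,"az":0,"dx":-0.005,"dy":0.0055,"dz":0.18,"grip":-1},{"ax":-0.009,"ay":-0.012,"az":0,"dx":-0.005,"dy":0.0055,"dz":0.21,"grip":-1},{"ax":-0.009,"ay":-0.012,"az":0,"dx":-0.005,"dy":0.0055,"dz":0.225,"grip":-1},{"ax":-0.009,"ay":-0.012,"az":0,"dx":-0.005,"dy":0.0055,"dz":0.23,"grip":-1},{"ax":-0.009,"ay":-0.012,"az":0,"dx":-0.005,"dy":0.0055,"dz":0.23,"grip":-1},{"ax":-0.009,"ay":-0.012,"az":0,"dx":-0.005,"dy":0.0055,"dz":0.23,"grip":-1}]'
```

```text
time: 11.35
tcp_pos: [599.3, 193.5, 36.1]
tool_rot: [0.001, 0.502, 0.865, 0.001]
ft_force: [-0.0, 0.7, -1.3]
gripper_width: 38.8
grasp_force: 61.3
```

```bash
python3 -m inch '[{"ax":0,"ay":0,"az":0,"dx":0,"dy":0,"dz":0.002,"grip":-1},{"ax":0,"ay":0,"az":0,"dx":0,"dy":0,"dz":0.002,"grip":0.3},{"ax":0,"ay":0,"az":0,"dx":0,"dy":0,"dz":0.002,"grip":0.3},{"ax":0,"ay":0,"az":0,"dx":0,"dy":0,"dz":0.002,"grip":0.3},{"ax":0,"ay":0,"az":0,"dx":0,"dy":0,"dz":-0.1,"grip":0.3},{"ax":0,"ay":0,"az":0,"dx":0,"dy":0,"dz":-0.25,"grip":0.5},{"ax":0,"ay":0,"az":0,"dx":0,"dy":0,"dz":-0.25,"grip":1},{"ax":0,"ay":0,"az":0,"dx":0,"dy":0,"dz":-0.25,"grip":1},{"ax":0,"ay":0,"az":0,"dx":0,"dy":0,"dz":-0.25,"grip":1},{"ax":0,"ay":0,"az":0,"dx":0,"dy":0,"dz":-0.25,"grip":1}]'
python3 - <<'E'
from h import *
c=cap('wrist','w6.png'); top(c,598.5,193,51,30)
go([670,-183,190],30)
E
```

```text
time: 12.35
tcp_pos: [598.1, 193.3, 183.3]
tool_rot: [-0.001, 0.502, 0.865, -0.001]
ft_force: [-0.4, 0.1, -0.7]
gripper_width: 85.3
grasp_force: 0.0
top 597.2 194.7 [39.5 39.5] 0.4 z 51.6 1824
d [-0.6042 -0.2064 -0.0118] a [-0.004  -0.0019 -0.0073] | tcp [598.1 193.3 183.1] ydeg 29.7 q1,q6 [ 0.13 -0.39] t 12.4 w 85.1
```

View pics/w6.png

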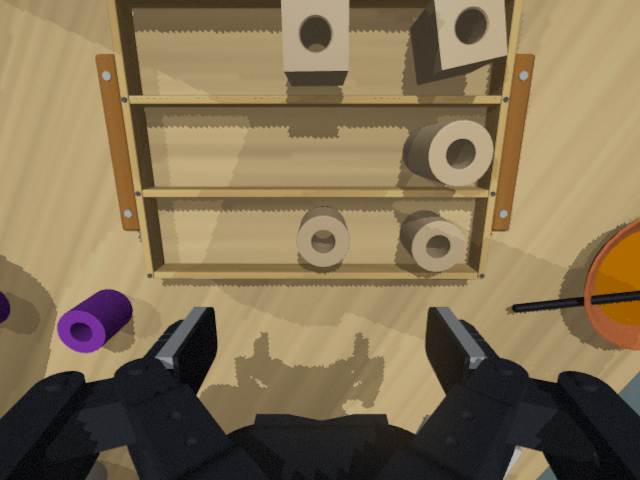

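Both placed props stand upright: the short at (323,240) beside its kept twin (435,243), the square at (316,35). On to short B.

```bash
python3 -m inch '[{"ax":0,"ay":0,"az":0,"dx":-0.604,"dy":-0.206,"dz":-0.01,"grip":1},{"ax":0,"ay":0,"az":0,"dx":-0.604,"dy":-0.206,"dz":-0.01,"grip":1},{"ax":0,"ay":0,"az":0,"dx":-0.604,"dy":-0.206,"dz":-0.01,"grip":1},{"ax":0,"ay":0,"az":0,"dx":-0.604,"dy":-0.206,"dz":-0.01,"grip":1},{"ax":0,"ay":0,"az":0,"dx":-0.604,"dy":-0.206,"dz":-0.01,"grip":1},{"ax":0,"ay":0,"az":0,"dx":-0.604,"dy":-0.206,"dz":-0.01,"grip":1},{"ax":0,"ay":0,"az":0,"dx":-0.604,"dy":-0.206,"dz":-0.01,"grip":1},{"ax":0,"ay":0,"az":0,"dx":-0.604,"dy":-0.206,"dz":-0.01,"grip":1},{"ax":0,"ay":0,"az":0,"dx":-0.604,"dy":-0.206,"dz":-0.01,"grip":1},{"ax":0,"ay":0,"az":0,"dx":-0.604,"dy":-0.206,"dz":-0.01,"grip":1}]'
python3 - <<'E'
from h import *
c=cap('wrist','w7.png'); top(c,670,-183,45)
go([670,-183,27],29.7)
E
```

```text
time: 13.4
tcp_pos: [670.3, -182.9, 189.0]
tool_rot: [-0.002, 0.503, 0.864, -0.0]
ft_force: [-0.7, 0.4, 0.4]
gripper_width: 85.3
grasp_force: 0.0
top 668.5 -183.5 [39.2 39.5] 30.0 z 45.6 1673
d [-0.0019 -0.0012  0.2709] a [-0.0017 -0.003  -0.0001] | tcp [ 670.5 -181.9  189.5] ydeg 29.7 q1,q6 [-0.43 -0.95] t 13.45 w 85.7
```

View pics/w7.png

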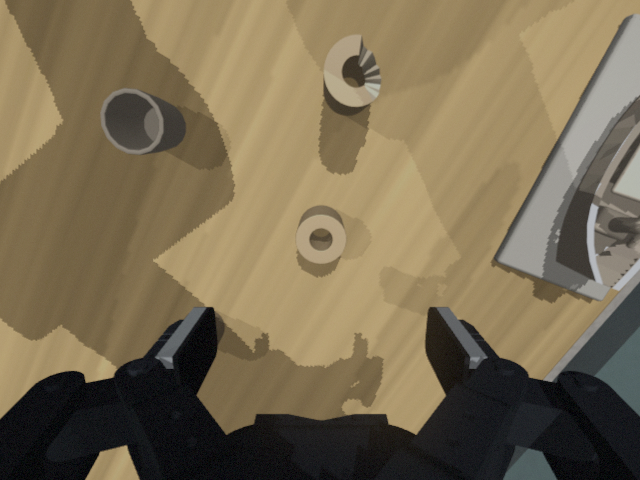

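Short B (321,238) is centred; the chipped prop (352,75), beaker (133,122) and boat plate (500,265) are all well clear. I'll grasp and lift.

```bash
python3 -m inch '[{"ax":0,"ay":0,"az":0,"dx":-0.002,"dy":-0.001,"dz":0.27,"grip":1},{"ax":0,"ay":0,"az":0,"dx":-0.002,"dy":-0.001,"dz":0.27,"grip":1},{"ax":0,"ay":0,"az":0,"dx":-0.002,"dy":-0.001,"dz":0.27,"grip":1},{"ax":0,"ay":0,"az":0,"dx":-0.002,"dy":-0.001,"dz":0.27,"grip":1},{"ax":0,"ay":0,"az":0,"dx":-0.002,"dy":-0.001,"dz":0.27,"grip":1},{"ax":0,"ay":0,"az":0,"dx":-0.002,"dy":-0.001,"dz":0.27,"grip":-1},{"ax":0,"ay":0,"az":0,"dx":-0.002,"dy":-0.001,"dz":0.27,"grip":-1},{"ax":0,"ay":0,"az":0,"dx":-0.002,"dy":-0.001,"dz":0.27,"grip":-1},{"ax":0,"ay":0,"az":0,"dx":-0.002,"dy":-0.001,"dz":0.27,"grip":-1}]'
python3 -m inch '[{"ax":0,"ay":0,"az":0,"dx":0,"dy":0,"dz":0,"grip":-1},{"ax":0,"ay":0,"az":0,"dx":0,"dy":0,"dz":0,"grip":-1},{"ax":0,"ay":0,"az":0,"dx":0,"dy":0,"dz":-0.25,"grip":-1},{"ax":0,"ay":0,"az":0,"dx":0,"dy":0,"dz":-0.25,"grip":-1},{"ax":0,"ay":0,"az":0,"dx":0,"dy":0,"dz":-0.25,"grip":-1},{"ax":0,"ay":0,"az":0,"dx":0,"dy":0,"dz":-0.25,"grip":-1},{"ax":0,"ay":0,"az":0,"dx":0,"dy":0,"dz":-0.25,"grip":-1},{"ax":0,"ay":0,"az":0,"dx":0,"dy":0,"dz":-0.25,"grip":-1}]'
python3 - <<'E'
from h import *
go([524.7,150.9,180],29.7)
E
```

```text
time: 14.35
tcp_pos: [671.6, -184.3, 31.1]
tool_rot: [0.001, 0.502, 0.865, 0.0]
ft_force: [-0.5, 0.6, 7.4]
gripper_width: 38.7
grasp_force: 60.2
time: 15.15
tcp_pos: [670.2, -183.8, 177.3]
tool_rot: [-0.002, 0.502, 0.865, -0.0]
ft_force: [0.2, -0.7, -0.6]
gripper_width: 38.6
grasp_force: 60.7
d [ 0.6048  0.0654 -0.0031] a [-0.0023 -0.0032 -0.0007] | tcp [ 670.2 -183.8  177.3] ydeg 29.7 q1,q6 [-0.44 -0.95] t 15.15 w 38.6
```

```bash
python3 -m inch '[{"ax":0,"ay":0,"az":0,"dx":0.605,"dy":0.065,"dz":0,"grip":-1},{"ax":0,"ay":0,"az":0,"dx":0.605,"dy":0.065,"dz":0,"grip":-1},{"ax":0,"ay":0,"az":0,"dx":0.605,"dy":0.065,"dz":0,"grip":-1},{"ax":0,"ay":0,"az":0,"dx":0.605,"dy":0.065,"dz":0,"grip":-1},{"ax":0,"ay":0,"az":0,"dx":0.605,"dy":0.065,"dz":0,"grip":-1},{"ax":0,"ay":0,"az":0,"dx":0.605,"dy":0.065,"dz":0,"grip":-1},{"ax":0,"ay":0,"az":0,"dx":0.605,"dy":0.065,"dz":0,"grip":-1},{"ax":0,"ay":0,"az":0,"dx":0.605,"dy":0.065,"dz":0,"grip":-1},{"ax":0,"ay":0,"az":0,"dx":0.605,"dy":0.065,"dz":0,"grip":-1},{"ax":0,"ay":0,"az":0,"dx":0.605,"dy":0.065,"dz":0,"grip":-1}]'
python3 -m inch '[{"ax":0,"ay":0,"az":0,"dx":0,"dy":0,"dz":0,"grip":-1},{"ax":0,"ay":0,"az":0,"dx":0,"dy":0,"dz":0,"grip":-1}]'
python3 - <<'E'
from h import *
go([524.7,150.9,35],29.7)
E
```

```text
time: 16.15
tcp_pos: [525.2, 150.0, 178.2]
tool_rot: [-0.001, 0.503, 0.865, -0.001]
ft_force: [-0.1, -0.5, -0.5]
gripper_width: 38.7
grasp_force: 60.8
time: 16.35
tcp_pos: [525.5, 149.5, 178.6]
tool_rot: [-0.0, 0.503, 0.864, -0.0]
ft_force: [-0.7, -0.0, -2.0]
gripper_width: 38.4
grasp_force: 60.8
d [2.500e-03 2.000e-04 2.394e-01] a [-0.0009 -0.0005 -0.0028] | tcp [525.5 149.5 178.6] ydeg 29.6 q1,q6 [ 0.06 -0.45] t 16.35 w 38.4
```

```bash
python3 -m inch '[{"ax":0,"ay":0,"az":0,"dx":0.0025,"dy":0,"dz":0.1,"grip":-1},{"ax":0,"ay":0,"az":0,"dx":0.0025,"dy":0,"dz":0.18,"grip":-1},{"ax":0,"ay":0,"az":0,"dx":0.0025,"dy":0,"dz":0.22,"grip":-1},{"ax":0,"ay":0,"az":0,"dx":0.0025,"dy":0,"dz":0.235,"grip":-1},{"ax":0,"ay":0,"az":0,"dx":0.0025,"dy":0,"dz":0.24,"grip":-1},{"ax":0,"ay":0,"az":0,"dx":0.0025,"dy":0,"dz":0.24,"grip":-1},{"ax":0,"ay":0,"az":0,"dx":0.0025,"dy":0,"dz":0.24,"grip":-1}]'
```

```text
time: 17.05
tcp_pos: [523.7, 151.4, 37.0]
tool_rot: [-0.001, 0.503, 0.864, -0.001]
ft_force: [-13.0, -2.1, 18.6]
gripper_width: 38.6
grasp_force: 62.7
```

Contact at z = 37 matches the 31 mm grasp height plus the 6 mm floor, so the prop is standing on the floor. I'll ease up and release.

```bash
python3 -m inch '[{"ax":0,"ay":0,"az":0,"dx":0,"dy":0,"dz":-0.0035,"grip":-1},{"ax":0,"ay":0,"az":0,"dx":0,"dy":0,"dz":-0.0035,"grip":-1}]'
python3 -m inch '[{"ax":0,"ay":0,"az":0,"dx":0,"dy":0,"dz":0,"grip":0.3},{"ax":0,"ay":0,"az":0,"dx":0,"dy":0,"dz":0,"grip":0.3},{"ax":0,"ay":0,"az":0,"dx":0,"dy":0,"dz":0,"grip":0.3},{"ax":0,"ay":0,"az":0,"dx":0,"dy":0,"dz":-0.1,"grip":0.3},{"ax":0,"ay":0,"az":0,"dx":0,"dy":0,"dz":-0.25,"grip":0.5},{"ax":0,"ay":0,"az":0,"dx":0,"dy":0,"dz":-0.25,"grip":1},{"ax":0,"ay":0,"az":0,"dx":0,"dy":0,"dz":-0.25,"grip":1},{"ax":0,"ay":0,"az":0,"dx":0,"dy":0,"dz":-0.25,"grip":1},{"ax":0,"ay":0,"az":0,"dx":0,"dy":0,"dz":-0.25,"grip":1}]'
python3 - <<'E'
from h import *
c=cap('wrist','w8.png'); top(c,524.7,150.9,51,35); top(c,598.5,193,51,30)
go([620,-324.5,200],30)
E
```

```text
time: 17.25
tcp_pos: [525.0, 151.6, 37.9]
tool_rot: [0.001, 0.503, 0.864, 0.0]
ft_force: [0.3, -0.1, -0.9]
gripper_width: 38.4
grasp_force: 60.9
time: 18.15
tcp_pos: [523.7, 152.0, 185.7]
tool_rot: [-0.001, 0.502, 0.865, -0.001]
ft_force: [-0.0, 0.4, 0.5]
gripper_width: 85.1
grasp_force: 0.0
top 522.8 152.7 [39.6 39.6] 47.3 z 51.7 1784
top 596.9 194.6 [39.3 39.5] 34.5 z 51.5 1882
d [-0.7694 -0.2536 -0.0247] a [-0.0037 -0.0021 -0.0073] | tcp [523.6 152.  185.5] ydeg 29.7 q1,q6 [ 0.07 -0.45] t 18.2 w 85.2
```

View pics/w8.png

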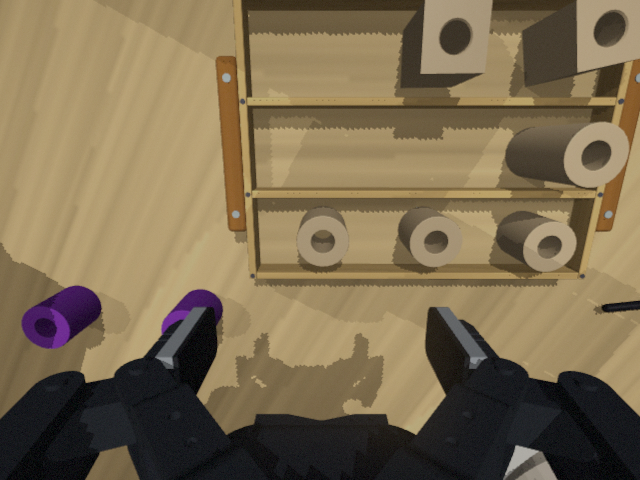

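All three shorts stand in the lane at (323,238), (435,238) and (548,243). Now the tall prop.

```bash
python3 -m inch '[{"ax":0,"ay":0,"az":0,"dx":-0.769,"dy":-0.254,"dz":-0.025,"grip":1},{"ax":0,"ay":0,"az":0,"dx":-0.769,"dy":-0.254,"dz":-0.025,"grip":1},{"ax":0,"ay":0,"az":0,"dx":-0.769,"dy":-0.254,"dz":-0.025,"grip":1},{"ax":0,"ay":0,"az":0,"dx":-0.769,"dy":-0.254,"dz":-0.025,"grip":1},{"ax":0,"ay":0,"az":0,"dx":-0.769,"dy":-0.254,"dz":-0.025,"grip":1},{"ax":0,"ay":0,"az":0,"dx":-0.769,"dy":-0.254,"dz":-0.025,"grip":1},{"ax":0,"ay":0,"az":0,"dx":-0.769,"dy":-0.254,"dz":-0.025,"grip":1},{"ax":0,"ay":0,"az":0,"dx":-0.769,"dy":-0.254,"dz":-0.025,"grip":1},{"ax":0,"ay":0,"az":0,"dx":-0.769,"dy":-0.254,"dz":-0.025,"grip":1},{"ax":0,"ay":0,"az":0,"dx":-0.769,"dy":-0.254,"dz":-0.025,"grip":1}]'
python3 -m inch '[{"ax":0,"ay":0,"az":0,"dx":0,"dy":0,"dz":0,"grip":1},{"ax":0,"ay":0,"az":0,"dx":0,"dy":0,"dz":0,"grip":1},{"ax":0,"ay":0,"az":0,"dx":0,"dy":0,"dz":0,"grip":1}]'
python3 - <<'E'
from h import *
c=cap('wrist','w9.png'); top(c,620,-324.5,75)
go([620,-324.5,42],29.7)
E
```

```text
time: 19.2
tcp_pos: [619.7, -327.3, 199.9]
tool_rot: [-0.002, 0.503, 0.864, -0.0]
ft_force: [0.2, 0.4, -0.0]
gripper_width: 85.4
grasp_force: 0.0
time: 19.5
tcp_pos: [620.3, -323.1, 201.1]
tool_rot: [-0.001, 0.502, 0.865, 0.0]
ft_force: [0.1, -0.5, -0.0]
gripper_width: 85.6
grasp_force: 0.0
top 618.5 -326.4 [39.6 39.6] 75.0 z 75.6 1881
d [-0.0023 -0.0017  0.266 ] a [-0.0007 -0.0017  0.0013] | tcp [ 620.4 -322.9  201.6] ydeg 29.8 q1,q6 [-0.65 -1.17] t 19.55 w 85.4
```

View pics/w9.png

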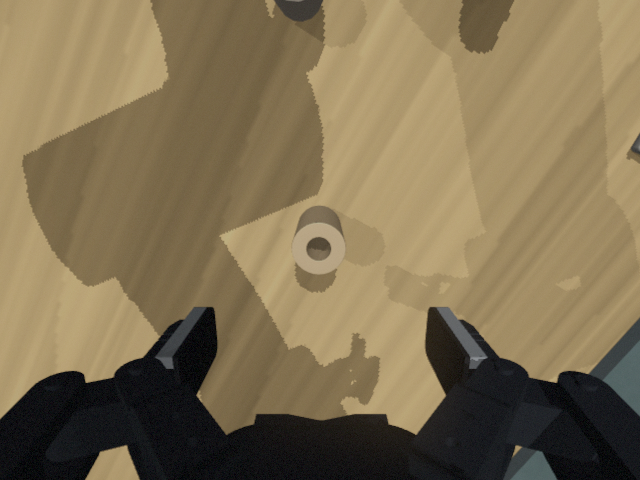

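The tall prop (318,247) has a whole rim and nothing near it. Grasp and lift.

```bash
python3 -m inch '[{"ax":0,"ay":0,"az":0,"dx":-0.004,"dy":-0.002,"dz":0.265,"grip":1},{"ax":0,"ay":0,"az":0,"dx":-0.004,"dy":-0.002,"dz":0.265,"grip":1},{"ax":0,"ay":0,"az":0,"dx":-0.004,"dy":-0.002,"dz":0.265,"grip":1},{"ax":0,"ay":0,"az":0,"dx":-0.004,"dy":-0.002,"dz":0.265,"grip":1},{"ax":0,"ay":0,"az":0,"dx":-0.004,"dy":-0.002,"dz":0.265,"grip":1},{"ax":0,"ay":0,"az":0,"dx":-0.004,"dy":-0.002,"dz":0.265,"grip":-1},{"ax":0,"ay":0,"az":0,"dx":-0.004,"dy":-0.002,"dz":0.265,"grip":-1},{"ax":0,"ay":0,"az":0,"dx":-0.004,"dy":-0.002,"dz":0.265,"grip":-1},{"ax":0,"ay":0,"az":0,"dx":-0.004,"dy":-0.002,"dz":0.265,"grip":-1},{"ax":0,"ay":0,"az":0,"dx":-0.004,"dy":-0.002,"dz":0.265,"grip":-1}]'
python3 -m inch '[{"ax":0,"ay":0,"az":0,"dx":0,"dy":0,"dz":0,"grip":-1},{"ax":0,"ay":0,"az":0,"dx":0,"dy":0,"dz":-0.25,"grip":-1},{"ax":0,"ay":0,"az":0,"dx":0,"dy":0,"dz":-0.25,"grip":-1},{"ax":0,"ay":0,"az":0,"dx":0,"dy":0,"dz":-0.25,"grip":-1},{"ax":0,"ay":0,"az":0,"dx":0,"dy":0,"dz":-0.25,"grip":-1},{"ax":0,"ay":0,"az":0,"dx":0,"dy":0,"dz":-0.25,"grip":-1},{"ax":0,"ay":0,"az":0,"dx":0,"dy":0,"dz":-0.25,"grip":-1}]'
python3 - <<'E'
from h import *
go([551.5,245,195],29.7)
E
```

```text
time: 20.55
tcp_pos: [621.0, -327.5, 45.1]
tool_rot: [0.001, 0.502, 0.865, -0.0]
ft_force: [-1.6, 0.8, 6.1]
gripper_width: 38.5
grasp_force: 60.0
time: 21.25
tcp_pos: [619.9, -326.7, 191.2]
tool_rot: [-0.002, 0.502, 0.865, 0.0]
ft_force: [-0.2, -0.0, -1.7]
gripper_width: 39.0
grasp_force: 60.9
d [ 0.8843  0.3726 -0.0041] a [-0.0019 -0.0038 -0.0006] | tcp [ 619.9 -326.7  191.2] ydeg 29.7 q1,q6 [-0.65 -1.17] t 21.25 w 39.0
```

```bash
python3 -m inch '[{"ax":0,"ay":0,"az":0,"dx":0.884,"dy":0.373,"dz":-0.004,"grip":-1},{"ax":0,"ay":0,"az":0,"dx":0.884,"dy":0.373,"dz":-0.004,"grip":-1},{"ax":0,"ay":0,"az":0,"dx":0.884,"dy":0.373,"dz":-0.004,"grip":-1},{"ax":0,"ay":0,"az":0,"dx":0.884,"dy":0.373,"dz":-0.004,"grip":-1},{"ax":0,"ay":0,"az":0,"dx":0.884,"dy":0.373,"dz":-0.004,"grip":-1},{"ax":0,"ay":0,"az":0,"dx":0.884,"dy":0.373,"dz":-0.004,"grip":-1},{"ax":0,"ay":0,"az":0,"dx":0.884,"dy":0.373,"dz":-0.004,"grip":-1},{"ax":0,"ay":0,"az":0,"dx":0.884,"dy":0.373,"dz":-0.004,"grip":-1},{"ax":0,"ay":0,"az":0,"dx":0.884,"dy":0.373,"dz":-0.004,"grip":-1},{"ax":0,"ay":0,"az":0,"dx":0.884,"dy":0.373,"dz":-0.004,"grip":-1}]'
python3 - <<'E'
from h import *
go([551.5,245,190],29.7)
E
```

```text
time: 22.25
tcp_pos: [560.1, 171.3, 193.6]
tool_rot: [-0.001, 0.503, 0.865, -0.001]
ft_force: [1.6, -0.9, -2.0]
gripper_width: 38.6
grasp_force: 61.0
d [0.1137 0.0484 0.0061] a [-0.0036 -0.0018 -0.0008] | tcp [560.1 171.3 193.6] ydeg 29.7 q1,q6 [ 0.1  -0.42] t 22.25 w 38.6
```

```bash
python3 -m inch '[{"ax":0,"ay":0,"az":0,"dx":0.114,"dy":0.048,"dz":0.003,"grip":-1},{"ax":0,"ay":0,"az":0,"dx":0.114,"dy":0.048,"dz":0.003,"grip":-1},{"ax":0,"ay":0,"az":0,"dx":0.114,"dy":0.048,"dz":0.003,"grip":-1},{"ax":0,"ay":0,"az":0,"dx":0.114,"dy":0.048,"dz":0.003,"grip":-1},{"ax":0,"ay":0,"az":0,"dx":0.114,"dy":0.048,"dz":0.003,"grip":-1},{"ax":0,"ay":0,"az":0,"dx":0.114,"dy":0.048,"dz":0.003,"grip":-1}]'
python3 - <<'E'
from h import *
go([551.5,245,51],29.7)
E
```

```text
time: 22.85
tcp_pos: [552.6, 242.0, 193.0]
tool_rot: [-0.0, 0.503, 0.864, -0.0]
ft_force: [0.6, 0.1, -1.5]
gripper_width: 39.2
grasp_force: 61.0
d [0.0052 0.0011 0.2367] a [-0.0012 -0.0005 -0.0026] | tcp [552.6 242.  193. ] ydeg 29.6 q1,q6 [ 0.22 -0.3 ] t 22.85 w 39.2
```

```bash
python3 -m inch '[{"ax":0,"ay":0,"az":0,"dx":0.005,"dy":0.001,"dz":0.1,"grip":-1},{"ax":0,"ay":0,"az":0,"dx":0.005,"dy":0.001,"dz":0.18,"grip":-1},{"ax":0,"ay":0,"az":0,"dx":0.005,"dy":0.001,"dz":0.22,"grip":-1},{"ax":0,"ay":0,"az":0,"dx":0.005,"dy":0.001,"dz":0.232,"grip":-1},{"ax":0,"ay":0,"az":0,"dx":0.005,"dy":0.001,"dz":0.235,"grip":-1},{"ax":0,"ay":0,"az":0,"dx":0.005,"dy":0.001,"dz":0.235,"grip":-1},{"ax":0,"ay":0,"az":0,"dx":0.005,"dy":0.001,"dz":0.235,"grip":-1}]'
```

```text
time: 23.55
tcp_pos: [552.2, 246.0, 53.6]
tool_rot: [0.001, 0.503, 0.865, 0.001]
ft_force: [0.1, 0.4, -2.4]
gripper_width: 39.1
grasp_force: 61.3
```

Still about 2 mm above contact. I'll inch down, then release.

```bash
python3 -m inch '[{"ax":0,"ay":0,"az":0,"dx":0,"dy":0,"dz":0.003,"grip":-1},{"ax":0,"ay":0,"az":0,"dx":0,"dy":0,"dz":0.003,"grip":-1}]'
python3 -m inch '[{"ax":0,"ay":0,"az":0,"dx":0,"dy":0,"dz":0,"grip":0.3},{"ax":0,"ay":0,"az":0,"dx":0,"dy":0,"dz":0,"grip":0.3},{"ax":0,"ay":0,"az":0,"dx":0,"dy":0,"dz":0,"grip":0.3},{"ax":0,"ay":0,"az":0,"dx":0,"dy":0,"dz":-0.1,"grip":0.3},{"ax":0,"ay":0,"az":0,"dx":0,"dy":0,"dz":-0.3,"grip":0.3},{"ax":0,"ay":0,"az":0,"dx":0,"dy":0,"dz":-0.3,"grip":0.5},{"ax":0,"ay":0,"az":0,"dx":0,"dy":0,"dz":-0.3,"grip":1},{"ax":0,"ay":0,"az":0,"dx":0,"dy":0,"dz":-0.3,"grip":1},{"ax":0,"ay":0,"az":0,"dx":0,"dy":0,"dz":-0.3,"grip":1}]'
python3 - <<'E'
from h import *
c=cap('wrist'); top(c,551.5,245,81,30)
c=cap('side'); a=c['pixels'][110:380,150:460,::-1]
cv2.imwrite('pics/f.png',cv2.resize(a,None,fx=2.2,fy=2.2,interpolation=3))
for n,x,y,h in [('ch',631,-73,75),('bk',516,-171,54),('kt',640,293,81),('ks',674.5,235,51),('ksq',607,358,66),('sq',526,310,66)]: print(n,end=' ');top(c,x,y,h,35)
E
```

```text
time: 23.75
tcp_pos: [551.8, 246.1, 51.1]
tool_rot: [0.0, 0.502, 0.865, 0.0]
ft_force: [1.5, -0.4, -0.5]
gripper_width: 38.8
grasp_force: 61.5
time: 24.65
tcp_pos: [551.3, 246.1, 230.3]
tool_rot: [-0.0, 0.502, 0.865, -0.0]
ft_force: [0.6, 0.2, -0.9]
gripper_width: 85.5
grasp_force: 0.0
top 549.5 247.4 [39.4 39.6] 80.0 z 81.6 1625
ch top 626.1 -74.6 [25.4 40.3] 38.5 z 73.4 91
bk top 513.7 -170.9 [42.1 43.3] 32.4 z 53.2 113
kt top 638.6 293.3 [38.3 41.7] 77.8 z 80.0 238
ks top 673.2 235.5 [39.2 41.4] 41.5 z 49.9 217
ksq top 606.4 358.0 [40.7 43.5] 41.6 z 65.0 360
sq top 527.7 307.6 [42.5 43.1] 30.5 z 65.0 359
```

View pics/f.png

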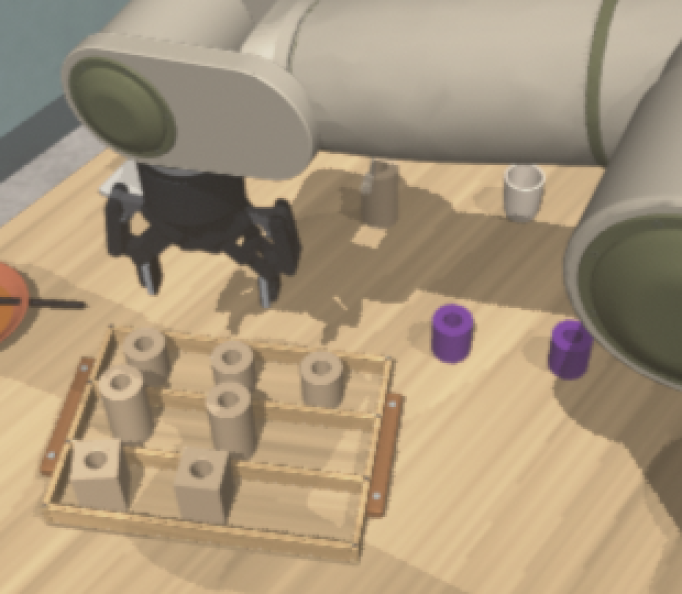

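All four props stand in their own lanes, at (235,365), (320,378), (230,415) and (203,480). The kept props, chipped prop, beaker and purple pieces have not moved, and the gripper is clear.

```bash
python3 -c "
from rig import r
print(r.hand_in())"
```

```text
the job is handed in; nothing more can be done
None
```

The job is handed in: all four sound props stand upright in the lanes of their own kind, everything else is where it was, and the robot clock was at about 25 s of the 96 s allowed.

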